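Hold a loupe in focus over the culture dish

TASK

The round culture dish stands on one of the two viewing stands; the other stand carries a multi-well plate. Take the loupe by its handle from its rest and hold it level, centred over the dish, with its lens at the height marked by the pointer blade on the post of that same stand. Do not shift the dish, the plate, the pointers or the other things on the bench. Finish while still holding the loupe still there: do not put it down or let go.

Things in the scene. Friction and masses are not known exactly. Their poses are not given: they have to be found in the camera images.
- lens (a point): Centre of the loupe's lens. The loupe is a hand lens (0.10 kg): a round dark steel rim 70 mm across and 10 mm high with a clear lens, and a straight black handle of square section 16 x 16 mm. Its x axis points from the handle to the lens, its z axis along the lens axis: upward as the loupe lies in its rest, where it lies level with the lens centre 38 mm above the bench.
- handle (a point): Point on the loupe's handle to grip, half-way up it, 85 mm behind the lens centre (-x of the loupe) and level with it; same axes. The balance point is near it, 5 to 10 mm nearer the lens. The black handle runs from 47 to 151 mm behind the lens centre, is 16 mm wide (y) and 16 mm high (z), and has flat sides.
- rest: Aluminium loupe rest, fixed to the bench. Origin on the bench right under the resting lens centre, x from handle to lens. Base 176 x 50 x 6 mm; a 12 mm wide cross bar 33 mm high under the rim, and a saddle 30 mm high under the last part of the handle (130 to 144 mm behind the lens) with two cheeks rising 10 mm beside it. Between them the handle is free, 24 mm above the base; the loupe lifts straight up.
- stand_a: Left viewing stand (larger y), fixed: a base 136 x 112 mm, 12 mm high, with a black top, and at its far edge, 74 mm from the origin along its x axis, an upright steel post 8 mm thick and 195 mm high. Origin on the bench under the middle of the place for the specimen; x axis points away from the robot toward the post, z up.
- stand_b: Right viewing stand (smaller y), the same as the left one.
- mark_a (a point): Tip of the flat dark steel pointer blade (4 mm thick, 24 mm wide) on the sliding collar (22 mm across, 16 mm high, its mid-height level with the blade) of the left stand's post, at the blade's mid-thickness: its height is where the lens centre belongs when this stand is used. The tip points to above the stand's middle and ends 52 mm short of it. It stands 100 to 180 mm above the bench, set anew each time; the collar is stiff but can be pushed.
- mark_b (a point): Tip of the pointer blade on the right stand's post, likewise; the two are set independently.
- dish: Closed round culture (petri) dish, clear whitish, 58 mm across and 15 mm high, loose on one of the stands, near its middle. Origin at the centre of its underside.
- plate: White multi-well plate, 74 x 108 x 14 mm, loose on the stand that does not carry the dish. Origin at the centre of its underside.
- loupe: The loupe as a whole; origin under the lens centre, 8 mm below it, level with the underside of the handle; axes as the lens.
- amber: Brown bottle with a white cap, 57 mm across, 114 mm high, standing behind the work; leave alone. Origin at the centre of its underside.
- small_beaker: Small clear beaker, 46 mm across, 57 mm high, standing behind the work; leave alone. Origin at the centre of its underside.
- clock: White square bench timer, 62 x 62 x 20 mm, lying on the robot's side of the bench; leave alone. Origin at the centre of its underside.
Mind the look-alikes: they are no part of the job. Leave any purple or yellow look-alike of the dish alone.

How it is judged:
By the outcome, as a careful person would: the job done as asked, in the order asked, and still so for the second after the job is handed in, while the arm keeps its last pose, push and grip.
It also fails if it takes over 35 s, if anything falls off the work surface, if the arm or the gripper's body presses on something with over 40 N, if the wrist force passes 120 N, or if a joint passes its speed limit or range.

ROBOT

A 6-joint arm with a two-finger parallel gripper is mounted at the origin on a cart in front of the work surface, level with it; the furniture and walls round the work are solid. World frame = base frame: x ahead of the robot, y to its left, z up, the work surface at z = 0. Lengths are in m, angles in rad, forces in N, time in s.
With the tool pointing down it reaches from about 0.375 to 0.975 m from the base axis. Payload 3.8 kg.
Tool frame: the origin (TCP) lies on the centre line of the jaws, within the pads' length; the fingertips stand 14 mm ahead of it and the grasp point (between the pads) lies 5 mm behind it; z points along the fingers, y is the line along which they close (so a half turn about z gives the same grasp; the last joint's range is limited). The gripper opens to 85 mm and grips with 20 to 120 N. Pads are 22 mm wide; open, the fingers measure 114 mm over their backs; the gripper's body (76 mm by 85 mm) begins 54 mm behind the grasp point. The pads swing forward as they close: fully open they stand 13 mm farther back than shut.
Start: joints at [-1.359, 0.264, 1.604, -0, 1.274, -0.037], TCP at [0.166, -0.654, 0.245] pointing down, gripper open.
Joint ranges: [-2.63, 2.63], [-0.94, 2.18], [0.31, 2.57], [-1.31, 4.45], [0, 2.66], [-2.55, 2.55]. Speed limits (rad/s): [2.57, 2.57, 3.14, 3.14, 3.14, 3.14].

INTERFACE

Orientations are given as a rotation vector (axis times angle).
In Python, from workcell import bot, eyes, spot_in gives the robot as it stands.
- The arm moves only by the tool carry_out, never from a script. Its argument "series" is text: rows parted by semicolons, each of 4 numbers parted by spaces: the shift along the world's x, y, z in m, then the turn about the world's z in degrees. In form: tx ty tz roll; .... A call has 1 to 20 rows; each row shifts and turns the commanded pose from where the row before left it; what a row does not reach is not made up. A row lasts 1/8 s, in which the tool goes at most 62.5 mm and 10.7 degrees, less where a joint would pass 70% of its speed; a pose out of reach is approached as far as the arm can. A call is refused whole if a number of a shift passes 0.0625 or a number of a turn 10.7, either way. A call with a gripper value outside its range is refused whole. "jaw" is the gripper command: -1 is shut, 1 is fully open, values between are in proportion, set as the call begins (left out, the last holds). The fingers move at their own pace and stop on an object; "grip_force" is the grip in N (left out, the last holds). Time passes only in rows, so rows that do not move let the fingers close. It gives the time, the measured TCP pose, the force, the opening and the grip force at its end, in the units of the state.
- bot.read_state(): the state, without advancing time (a new reading comes with each control period).
- eyes.read_camera(name): name is "side" or "top"; returns (picture, depth): 384x512x3 uint8, blue, green, red; 384x512 float32, m along the optical axis (not along the pixel's ray), 0 where there is no reading.
- eyes.get_calibration(name): a dict with "K" (3x3 intrinsics, pixels), "distortion" ([k1, k2, p1, p2, k3] as OpenCV has them; the pictures are not rectified), "position" and "rotation" of the camera in the world. Camera axes: x right, y down, z forward; pixel columns grow to the right and rows downward; lengths in m; the calibration is good to about 2 mm. A picture is of the moment at which its call begins. get_calibration takes no time and is no camera call.
- bot.finish_job(): hands the job in; it is judged then, once.
Trained networks look in the newest picture that a camera, given by its name, has taken for a name from the list of things; names that differ only in an ending like _2 or _b are one class to them, and where a whole thing is asked for, a point or a joint stands for the part that bears it (a point fixed in the world has none). Each returns a list of dicts, best first, with "score" (0 to 1); they miss things now and then, are a little off and sometimes report something else, mostly with a low value. They report only what shows in the picture. A call takes as long as a camera call. They do not tell look-alikes from the thing itself.
- spot_in(camera, target): "rect" ([centre column, centre row, width, height] in pixels, round what is visible of it).
The state is a dict: "time": time; "q": joint angles; "joint_vel": joint speeds; "joint_torque": joint torques, N m; "tool_pos": TCP position; "tcp_rot": TCP orientation; "wrist_force": force on the tool from outside, world axes, zero at the start; "torque": the same for the moment, N m; "width": opening from 0.0 (shut) to 1.0 (fully open); "grip_force": force on a finger pad.
Only numpy, scipy, OpenCV 4.12 (cv2) and the standard library are available. Lean on these libraries where they do the work, as an engineer would, in place of code of your own. Each camera call takes 0.05 s, during which the arm holds its last target. There are 200 camera calls.

## Working session

There is one attempt and no reset: what is moved stays moved. The work goes in short steps, Python scripts to look and compute and a tool call to move; the robot and the scene stay as the last step left them, time stands still between calls to the robot, and variables do not carry over. Pictures are saved under pics/ and viewed, at most 10 in all, crops included, and the job is handed in when it is done.

Besides the shell and the picture viewer there is one more tool, called after "Request:" in YAML: its name, and indented under it one key for each argument. carry_out: Moves the arm, as the interface text tells. Its arguments: {"type":"object","properties":{"series":{"type":"string"},"jaw":{"type":"number"},"grip_force":{"type":"number"}},"required":["series"]}

```bash
mkdir -p pics; cat > h.py <<'E'
import numpy as np, cv2
from workcell import bot, eyes, spot_in
def cal(n):
    c=eyes.get_calibration(n); R=np.array(c["rotation"],float)
    if R.shape!=(3,3): R=cv2.Rodrigues(R)[0]
    return np.array(c["K"],float),np.array(c["distortion"],float),np.array(c["position"],float),R
def ray(n,uv):
    K,d,p,R=cal(n); x=cv2.undistortPoints(np.array(uv,float).reshape(-1,1,2),K,d).reshape(-1,2)
    return p,np.c_[x,np.ones(len(x))]@R.T
def at_z(n,uv,z):
    p,r=ray(n,uv); return p+r*((z-p[2])/r[:,2])[:,None]
def at_d(n,uv,dep):
    p,r=ray(n,uv); return p+r*np.array([dep[int(round(v)),int(round(u))] for u,v in np.reshape(uv,(-1,2))])[:,None]
def cloud(n,dep):
    h,w=dep.shape; g=np.stack(np.meshgrid(np.arange(w),np.arange(h)),-1).reshape(-1,2)
    p,r=ray(n,g); return (p+r*dep.reshape(-1,1)).reshape(h,w,3)
def proj(n,P):
    K,d,p,R=cal(n); return cv2.projectPoints(np.reshape(P,(-1,3)).astype(float),cv2.Rodrigues(R.T)[0],-R.T@p,K,d)[0].reshape(-1,2)
E
python3 - <<'E'
from h import *
for n in("top","side"):
    im,d=eyes.read_camera(n); cv2.imwrite(f"pics/{n}1.png",cv2.resize(im,None,fx=1.5,fy=1.5)); np.savez(f"{n}1.npz",im=im,d=d)
    print(n,cal(n)[2],cal(n)[3][:,2],cal(n)[0][0,0])
    for t in("lens","handle","loupe","rest","stand_a","mark_a","dish","plate","clock"):
        print(t,[(np.round(r["rect"]).astype(int).tolist(),round(r["score"],2)) for r in spot_in(n,t)[:4]])
E
```

```text
top [ 0.41040681 -0.03554738  1.16614098] [ 0.15893355  0.01303563 -0.98720322] 375.3035844430964
lens [([364, 225, 21, 64], 0.71), ([356, 229, 19, 51], 0.62)]
handle [([360, 228, 25, 62], 0.84)]
loupe [([359, 226, 26, 62], 0.63), ([228, 260, 20, 28], 0.22)]
rest [([356, 233, 20, 51], 0.65), ([212, 140, 20, 23], 0.21)]
stand_a [([259, 187, 42, 61], 0.97), ([173, 205, 44, 62], 0.59)]
mark_a [([164, 180, 12, 14], 0.48), ([260, 169, 7, 12], 0.38)]
dish [([259, 192, 24, 21], 0.79), ([306, 195, 19, 20], 0.75), ([268, 239, 18, 21], 0.74), ([217, 197, 16, 18], 0.72)]
plate [([170, 212, 36, 27], 0.78)]
clock [([229, 260, 25, 28], 0.94), ([355, 237, 6, 41], 0.37)]
side [ 0.29266982 -0.89384755  0.60871486] [ 0.26804428  0.82257437 -0.50152135] 434.3613064857919
lens [([270, 300, 96, 36], 0.96)]
handle [([267, 297, 95, 37], 0.9), ([267, 216, 28, 16], 0.23), ([180, 214, 21, 22], 0.17)]
loupe [([267, 298, 102, 40], 0.95)]
rest [([265, 317, 100, 29], 0.91)]
stand_a [([274, 195, 63, 86], 0.68), ([228, 152, 50, 71], 0.67)]
mark_a [([295, 183, 9, 4], 0.66)]
dish [([290, 253, 28, 22], 0.91), ([266, 216, 26, 16], 0.89), ([251, 255, 23, 20], 0.88), ([218, 233, 25, 13], 0.75)]
plate [([223, 173, 26, 20], 0.95)]
clock [([180, 213, 24, 20], 0.58)]
```

View pics/top1.png

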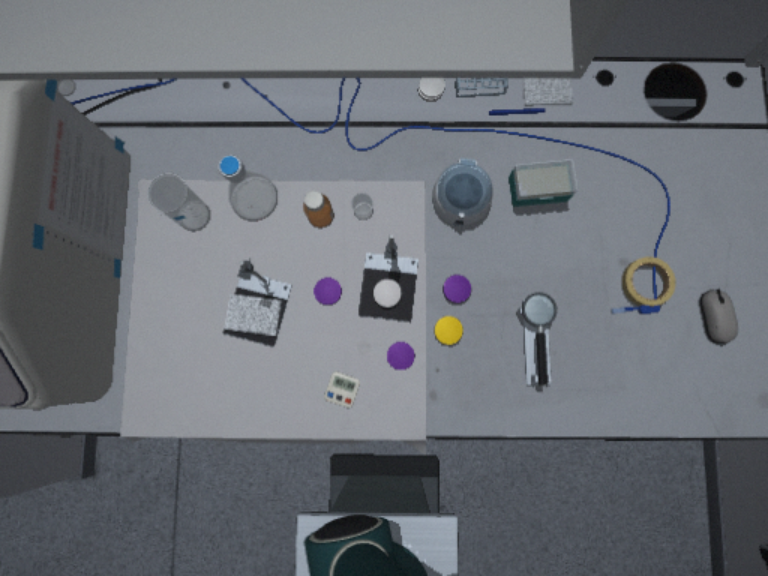

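View pics/side1.png

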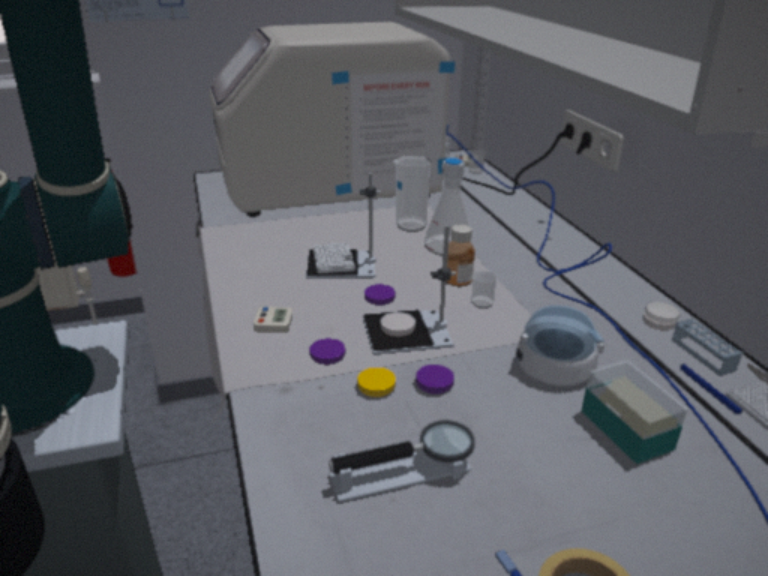

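The top view shows the white dish at (387,292) of the 1.5x picture, on the right stand (stand_b). The plate is on the left stand at (253,313). The purple and yellow discs at (327,291), (457,289), (400,355) and (449,331) lie on the bench and are look-alikes. The white disc on the black stand top fits the description. The loupe lens is at (539,310), with the handle running down to (542,383).

```bash
python3 - <<'E'
from h import *
T=np.load("top1.npz");S=np.load("side1.npz")
for n,D in(("top",T),("side",S)):
    C=cloud(n,D["d"]); im=D["im"].astype(int); ok=D["d"]>0
    hsvv=im.max(2); 
    # loupe handle: dark pts
    m=ok&(C[...,2]>.03)&(C[...,2]<.065)&(C[...,1]<-.3)&(C[...,1]>-.5)&(C[...,0]>.25)&(C[...,0]<.6)
    dk=m&(hsvv<60); P=C[dk]; 
    if len(P)>5:
        c=np.median(P,0); u=np.linalg.svd((P-P.mean(0))[:,:2])[2][0] if len(P)<4000 else 0
        print(n,"handle dark",len(P),P.mean(0).round(4),u.round(3),P.min(0).round(3),P.max(0).round(3))
    # dish
    # stand region
    b=ok&(abs(C[...,0]-.5)<.2)&(abs(C[...,1]+.04)<.12)
    dish=b&(C[...,2]>.02)&(C[...,2]<.04)&(hsvv>110)&(im.max(2)-im.min(2)<40)
    P=C[dish]; v=np.argwhere(dish); print(n,"dish",len(P),np.median(P,0).round(4),P.min(0).round(3),P.max(0).round(3), v.mean(0).round(1),v.min(0),v.max(0))
    post=b&(C[...,2]>.06)&(C[...,2]<.22); P=C[post]
    v=np.argwhere(post)
    zs=P[:,2]
    for lo in np.arange(.06,.22,.01):
        q=P[(zs>=lo)&(zs<lo+.01)]
        if len(q): print(n,"z%.2f"%lo,len(q),q.min(0).round(3),q.max(0).round(3))
c1=T["im"][140:270,235:385]; c2=S["im"][145:240,235:320]
cv2.imwrite("pics/ct.png",cv2.resize(c1,None,fx=5,fy=4.5,interpolation=2)); cv2.imwrite("pics/cs.png",cv2.resize(c2,None,fx=6,fy=6,interpolation=2))
cv2.imwrite("pics/cl.png",cv2.resize(S["im"][275:345,210:325],None,fx=6,fy=6,interpolation=2))
E
```

```text
top handle dark 189 [ 0.4578 -0.3243  0.0448] [-1.    -0.023] [ 0.408 -0.333  0.031] [ 0.533 -0.302  0.051]
top dish 303 [ 0.5879 -0.0155  0.0264] [ 0.361 -0.043  0.02 ] [0.619 0.08  0.033] [203.1 254.4] [186 225] [271 266]
top z0.10 19 [ 0.645 -0.037  0.107] [ 0.681 -0.014  0.11 ]
top z0.11 59 [ 0.644 -0.037  0.11 ] [ 0.683 -0.014  0.119]
top z0.12 6 [ 0.657 -0.031  0.12 ] [ 0.672 -0.019  0.126]
top z0.13 2 [ 0.662 -0.028  0.136] [ 0.662 -0.025  0.138]
top z0.14 1 [ 0.663 -0.028  0.147] [ 0.663 -0.028  0.147]
top z0.15 3 [ 0.661 -0.028  0.151] [ 0.666 -0.023  0.158]
top z0.16 1 [ 0.662 -0.026  0.161] [ 0.662 -0.026  0.161]
top z0.17 3 [ 0.661 -0.028  0.171] [ 0.664 -0.023  0.174]
top z0.18 3 [ 0.662 -0.028  0.18 ] [ 0.664 -0.023  0.186]
top z0.19 8 [ 0.662 -0.028  0.191] [ 0.668 -0.023  0.196]
side handle dark 603 [ 0.472  -0.3338  0.0417] [-0.99   0.141] [ 0.407 -0.36   0.031] [ 0.585 -0.313  0.048]
side dish 233 [ 0.5896 -0.0213  0.026 ] [ 0.396 -0.05   0.02 ] [0.669 0.075 0.029] [214.  264.6] [208 182] [220 295]
side z0.06 10 [ 0.663 -0.032  0.062] [ 0.668 -0.026  0.07 ]
side z0.07 8 [ 0.662 -0.031  0.07 ] [ 0.668 -0.028  0.08 ]
side z0.08 11 [ 0.661 -0.032  0.081] [ 0.668 -0.025  0.09 ]
side z0.09 11 [ 0.662 -0.036  0.09 ] [ 0.669 -0.026  0.1  ]
side z0.10 52 [ 0.643 -0.039  0.1  ] [ 0.683 -0.013  0.11 ]
side z0.11 54 [ 0.645 -0.038  0.11 ] [ 0.684 -0.015  0.12 ]
side z0.12 10 [ 0.661 -0.034  0.12 ] [ 0.668 -0.026  0.129]
side z0.13 17 [ 0.661 -0.033  0.13 ] [ 0.67  -0.026  0.14 ]
side z0.14 12 [ 0.662 -0.031  0.14 ] [ 0.67  -0.026  0.148]
side z0.15 11 [ 0.663 -0.032  0.151] [ 0.668 -0.026  0.159]
side z0.16 12 [ 0.663 -0.031  0.16 ] [ 0.667 -0.026  0.169]
side z0.17 14 [ 0.662 -0.03   0.17 ] [ 0.67  -0.024  0.179]
side z0.18 13 [ 0.662 -0.031  0.181] [ 0.668 -0.025  0.189]
side z0.19 9 [ 0.662 -0.031  0.191] [ 0.669 -0.024  0.194]
```

View pics/ct.png

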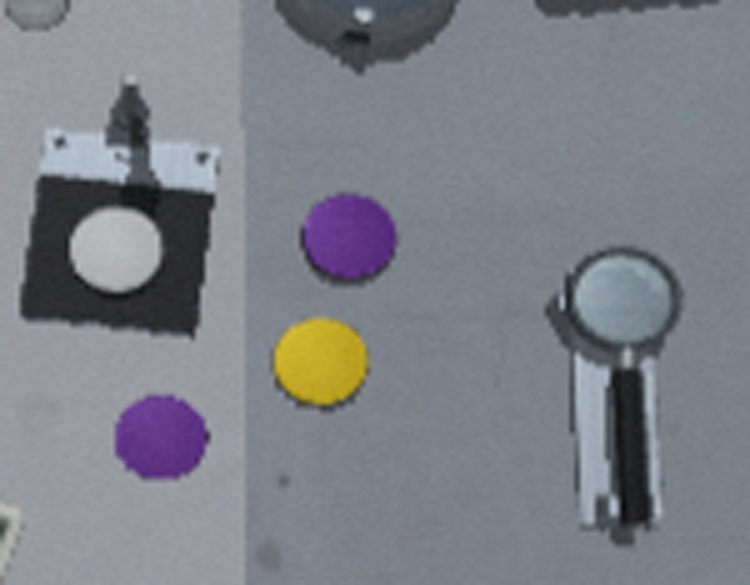

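View pics/cs.png

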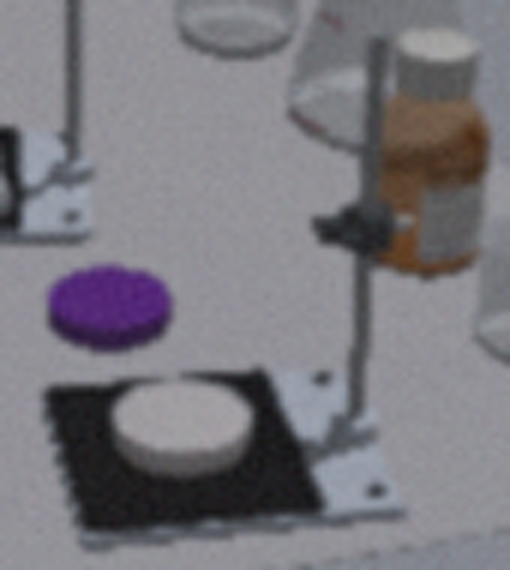

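View pics/cl.png

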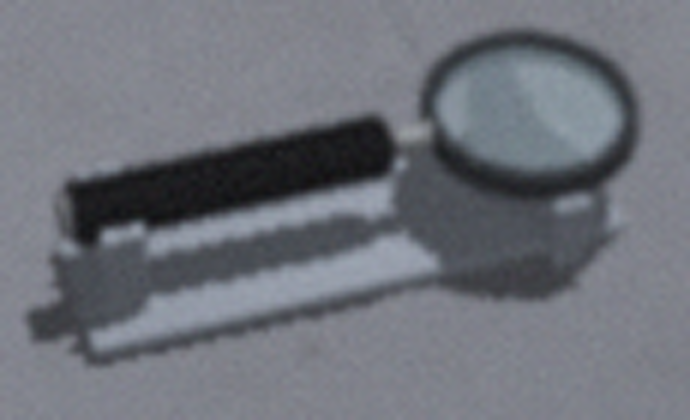

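The crops confirm it. The white dish sits on the right stand's black top, at (116,250) in the first crop. The mark_b collar and blade are at (350,225) in the second, with the tip at about (315,225). The loupe lies in its rest with its handle free in the middle.

```bash
cat >> h.py <<'E'
def blob(mask,seed):
    n,l,s,c=cv2.connectedComponentsWithStats(mask.astype(np.uint8)); k=l[int(seed[1]),int(seed[0])]; return l==k,c[k],s[k]
E
python3 - <<'E'
from h import *
T=np.load("top1.npz");S=np.load("side1.npz")
for n,D,sd in(("top",T,(258,195)),("side",S,(265,214))):
    im=D["im"].astype(int); C=cloud(n,D["d"])
    w=(im.min(2)>100); w&=(C[...,2]>.0)&(abs(C[...,1]+.02)<.06)&(C[...,0]<.635)&(C[...,0]>.53)
    m,c,s=blob(w,sd); 
    t=m&(C[...,2]>.0245) if n=="side" else m
    v=np.argwhere(m)[:,::-1]
    print(n,"dish",s,c.round(2),at_z(n,[c],.027 if n=="top" else .0225).round(4))
# handle from both
for n,D in(("top",T),("side",S)):
    C=cloud(n,D["d"]);im=D["im"].astype(int)
    dk=(im.max(2)<45)&(abs(C[...,0]-.46)<.09)&(abs(C[...,1]+.33)<.05)
    k,l,s,c=cv2.connectedComponentsWithStats(dk.astype(np.uint8)); j=1+s[1:,4].argmax()
    v=np.argwhere(l==j)[:,::-1]; r=cv2.minAreaRect(v.astype(np.float32)); print(n,s[j],r)
    P=at_z(n,v,.046 if n=="top" else .040); P=P[:,:2]; m=P.mean(0);u=np.linalg.svd(P-m)[2][0]; a=(P-m)@u
    print(n,"handle c",m.round(4),"ends",(m+u*a.min()).round(4),(m+u*a.max()).round(4),"ang",np.degrees(np.arctan2(*(u*np.sign(u[0]))[::-1])).round(2), "depth z",np.median(C[l==j],0))
print("lens top",at_z("top",[[359.8,206]],.041),"side",at_z("side",[[298.3,293.3]],.043))
# lens rim in top by height
C=cloud("top",T["d"]); q=C[(C[...,2]>.03)&(C[...,0]>.49)&(C[...,0]<.62)&(abs(C[...,1]+.32)<.06)]; print("rim pts",len(q),q.min(0),q.max(0),np.median(q,0))
# mark: side ray with y at stand axis
C=cloud("side",S["d"]); 
p,r=ray("side",[[287.5,182.5]]); print("tip at y=-.027",p+r*((-.027-p[1])/r[:,1])[:,None])
for n,D in(("top",T),("side",S)):
    C=cloud(n,D["d"]); q=(C[...,2]>.09)&(C[...,2]<.13)&(abs(C[...,0]-.66)<.03)&(abs(C[...,1]+.026)<.02)
    Q=C[q]; ti=Q[Q[:,0]<.652]; print(n,"blade pts",len(ti),ti.mean(0).round(4),ti.std(0).round(4)); w=Q[(Q[:,0]>.652)&(abs(Q[:,1]+.026)<.02)]; print(np.percentile(w[:,2],[5,50,95]))
# stand orientation: black top in top view
im=T["im"].astype(int);C=cloud("top",T["d"]); m=(im.max(2)<70)&(abs(C[...,0]-.58)<.1)&(abs(C[...,1]+.02)<.08)&(C[...,2]<.03)
print(cv2.minAreaRect(np.float32(at_z("top",np.argwhere(m)[:,::-1],.012)[:,:2])))
C=cloud("side",S["d"]); im=S["im"]; g=slice(176,189)
for v in range(176,190): print(v,[ (int(im[v,u].max()), round(float(C[v,u,2]),3)) for u in range(285,302)])
s=bot.read_state(); print(s["tool_pos"],s["tcp_rot"],s["time"],s["q"])
E
```

```text
top dish [249 186  18  19 274] [257.69 194.78] [[ 0.5917 -0.0177  0.027 ]]
side dish [254 207  23  14 238] [264.89 214.07] [[ 0.5918 -0.0152  0.0225]]
top [357 222   8  35 178] ((360.41876220703125, 238.86294555664062), (33.98484420776367, 5.557270050048828), 85.91438293457031)
top handle c [ 0.457  -0.3238] ends [ 0.5081 -0.3226] [ 0.408  -0.3249] ang 1.28 depth z [ 0.45748752 -0.32401566  0.0455499 ]
side [222 295  53  21 450] ((248.12872314453125, 304.4474792480469), (9.302928924560547, 53.32269287109375), 76.55138397216797)
side handle c [ 0.4583 -0.3281] ends [ 0.5084 -0.3273] [ 0.4073 -0.3289] ang 0.88 depth z [ 0.45774232 -0.33241496  0.04379527]
lens top [[ 0.5568336  -0.32632551  0.041     ]] side [[ 0.55534427 -0.3299471   0.043     ]]
rim pts 485 [ 0.49001441 -0.35950301  0.03023978] [ 0.59012839 -0.28582648  0.04975222] [ 0.55324782 -0.32435155  0.04154652]
tip at y=-.027 [[ 0.64384031 -0.027       0.11136567]]
top blade pts 26 [ 0.6479 -0.0247  0.1104] [0.0024 0.0072 0.0017]
[0.10875645 0.11546087 0.12047536]
side blade pts 20 [ 0.6477 -0.0274  0.1091] [0.0027 0.0073 0.0
[... 2939 characters left out ...]
 0.013), (95, 0.012), (94, 0.011)]
188 [(152, -0.003), (155, -0.002), (154, -0.003), (152, -0.002), (152, -0.001), (153, -0.003), (156, -0.002), (149, -0.002), (138, -0.001), (90, 0.093), (72, 0.093), (69, 0.094), (62, 0.094), (68, 0.004), (82, 0.008), (90, 0.008), (95, 0.011)]
189 [(152, -0.0), (152, -0.003), (148, 0.0), (151, -0.003), (156, -0.003), (151, -0.004), (153, -0.002), (154, -0.001), (136, -0.001), (90, 0.09), (70, 0.093), (79, 0.092), (90, 0.09), (97, 0.0), (99, 0.004), (95, 0.006), (83, 0.01)]
[ 0.16621292 -0.65422468  0.24530425] [3.11725732e+00 3.89785779e-01 2.31279935e-05] 1.0 [-1.35890074e+00  2.63868522e-01  1.60399391e+00  9.83766873e-06
  1.27366896e+00 -3.68985276e-02]
```

The numbers agree between cameras:
- **Dish:** about (0.592, -0.017).
- **Loupe:** lens at about (0.557, -0.325), handle grip point at about (0.473, -0.325), yaw about 1°.
- **mark_b height:** about 0.109.

I'll move above the handle first.

Request:
carry_out:
  series: "0.044 0.047 0 -1.9; 0.044 0.047 0 -1.9; 0.044 0.047 0 -1.9; 0.044 0.047 0 -1.9; 0.044 0.047 0 -1.9; 0.044 0.047 0 -1.9; 0.044 0.047 0 -1.9; 0 0 -0.05 0; 0 0 -0.05 0; 0 0 0 0; 0 0 0 0"
  jaw: 1
  grip_force: 50

```text
time: 2.38
tool_pos: [0.466, -0.3356, 0.1469]
tcp_rot: [3.14, 0.026, 0.002]
wrist_force: [1.0, 0.0, 0.4]
width: 1.001
grip_force: 0.0
```

Request:
carry_out:
  series: "0.008 0.0105 0 0; 0 0 -0.03 0; 0 0 -0.03 0; 0 0 -0.02 0; 0 0 0 0; 0 0 0 0"

```text
time: 3.12
tool_pos: [0.4743, -0.325, 0.0667]
tcp_rot: [3.14, 0.026, 0.003]
wrist_force: [-0.8, 0.3, -0.4]
width: 1.0
grip_force: 0.0
```

```bash
python3 - <<'E'
from h import *
im,d=eyes.read_camera("side"); im2,d2=eyes.read_camera("top"); print(bot.read_state()["tool_pos"])
a=cv2.resize(im[240:350,200:330],(400,340),interpolation=2); b=cv2.resize(im2[190:270,320:400],(380,340),interpolation=2)
cv2.imwrite("pics/g1.png",np.hstack([a,b]))
E
```

```text
[ 0.4743141  -0.32515024  0.06690836]
```

View pics/g1.png

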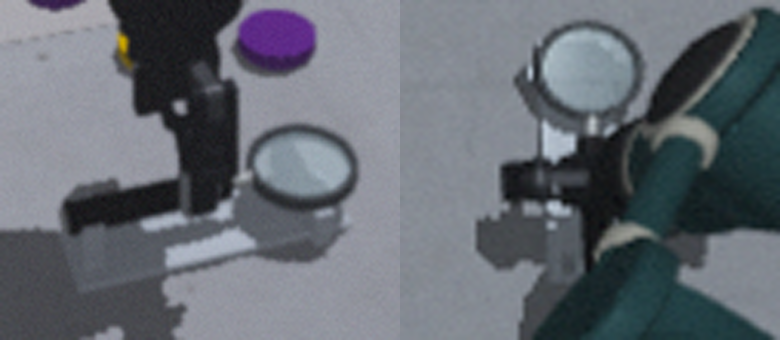

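The left half shows the near finger in front of the handle at about (205,180), nearer the lens end, with room to the rim at (250,170). That fits the plan, so I'll go down and close.

Request:
carry_out:
  series: "0 0 -0.02 0; 0 0 -0.014 0; 0 0 0 0; 0 0 0 0"

```text
time: 3.72
tool_pos: [0.473, -0.3242, 0.0308]
tcp_rot: [-3.141, -0.026, 0.001]
wrist_force: [-0.0, -0.1, 0.1]
width: 1.001
grip_force: 0.0
```

Request:
carry_out:
  series: "0 0 0 0; 0 0 0 0; 0 0 0 0; 0 0 0 0; 0 0 0 0; 0 0 0 0; 0 0 0 0; 0 0 0 0"
  jaw: -1
  grip_force: 50

```text
time: 4.72
tool_pos: [0.4735, -0.3245, 0.0316]
tcp_rot: [3.141, 0.026, 0.001]
wrist_force: [0.7, -0.3, 4.2]
width: 0.175
grip_force: 49.2
```

Request:
carry_out:
  series: "0 0 0.01 0; 0 0 0.015 0; 0 0 0.025 0; 0 0 0.03 0; 0 0 0.03 0; 0 0 0 0; 0 0 0 0"

```text
time: 5.6
tool_pos: [0.4728, -0.324, 0.1409]
tcp_rot: [-3.141, -0.026, 0.001]
wrist_force: [-0.3, -0.0, -0.9]
width: 0.176
grip_force: 48.7
```

```bash
python3 - <<'E'
from h import *
im,d=eyes.read_camera("side"); im2,d2=eyes.read_camera("top"); s=bot.read_state(); print(s["tool_pos"],s["wrist_force"],s["torque"])
for n,D in(("top",d2),("side",d)):
    C=cloud(n,D); t=np.array(s["tool_pos"])
    m=(D>0)&(abs(C[...,1]-t[1])<.045)&(C[...,0]>t[0]+.047)&(C[...,0]<t[0]+.13)&(abs(C[...,2]-t[2])<.025)
    P=C[m]; A=np.c_[P[:,:2]-P[:,:2].mean(0),np.ones(len(P))]; k=np.linalg.lstsq(A,P[:,2],rcond=None)[0]
    print(n,len(P),P.min(0).round(4),P.max(0).round(4),np.median(P,0).round(4),"slopes",k.round(3))
cv2.imwrite("pics/g2.png",cv2.resize(im[170:350,190:330],None,fx=3.3,fy=3.3,interpolation=2))
E
```

```text
[ 0.47221012 -0.32356986  0.13975363] [-0.38319151  0.67240031 -0.97621257] [ 0.01837826 -0.00616717  0.01142937]
top 521 [ 0.5206 -0.3571  0.1417] [ 0.5895 -0.2887  0.1554] [ 0.554  -0.3225  0.1496] slopes [-0.001 -0.003  0.15 ]
side 874 [ 0.5194 -0.359   0.1409] [ 0.5911 -0.289   0.1535] [ 0.5545 -0.3281  0.1494] slopes [0.01  0.033 0.149]
```

View pics/g2.png

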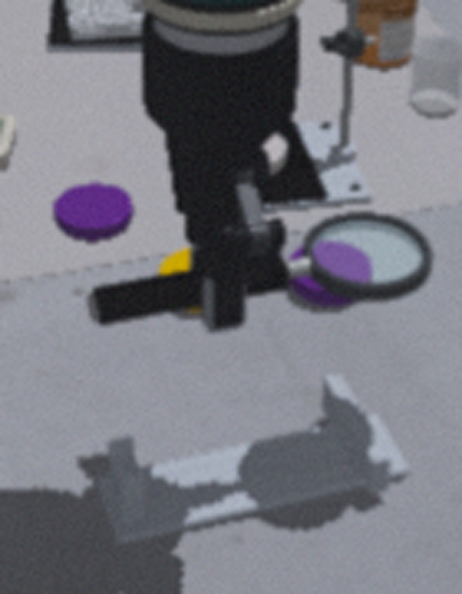

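The loupe is gripped and level at (365,255), clear of the rest. Next I'll carry it over the dish.

Request:
carry_out:
  series: "0.0036 0.015 0 0; 0.0036 0.03 0 0; 0.0036 0.035 0 0; 0.0036 0.035 0 0; 0.0036 0.035 0 0; 0.0036 0.035 0 0; 0.0036 0.035 0 0; 0.0036 0.035 0 0; 0.0036 0.03 0 0; 0.0036 0.022 0 0; 0 0 0 0; 0 0 0 0; 0 0 -0.015 0; 0 0 -0.012 0; 0 0 0 0; 0 0 0 0; 0 0 0 0"

```text
time: 7.82
tool_pos: [0.5097, -0.0175, 0.1147]
tcp_rot: [3.141, 0.026, 0.001]
wrist_force: [0.2, 0.4, -1.0]
width: 0.177
grip_force: 48.9
```

```bash
cat > chk.py <<'E'
from h import *
im,d=eyes.read_camera("side"); im2,d2=eyes.read_camera("top"); s=bot.read_state(); t=np.array(s["tool_pos"]); print(t,s["wrist_force"],s["grip_force"],s["time"])
for n,D in(("top",d2),("side",d)):
    C=cloud(n,D)
    m=(D>0)&(abs(C[...,1]-t[1])<.045)&(C[...,0]>t[0]+.047)&(C[...,0]<t[0]+.123)&(abs(C[...,2]-t[2]-.006)<.02)
    P=C[m]; A=np.c_[P[:,:2]-P[:,:2].mean(0),np.ones(len(P))]; k=np.linalg.lstsq(A,P[:,2],rcond=None)[0]
    print(n,len(P),"mid",((P.min(0)+P.max(0))/2).round(4),(P.max(0)-P.min(0)).round(4),"medz",np.median(P[:,2]).round(4),"slopes",k.round(3))
    B=C[(D>0)&(C[...,2]>.09)&(C[...,2]<.13)&(C[...,0]>.638)&(C[...,0]<.652)&(abs(C[...,1]+.026)<.02)]
    print(" blade",len(B),B.mean(0).round(4) if len(B) else "")
    print(" dish z pts",(C[...,2][(C[...,2]>.02)&(C[...,2]<.03)&(abs(C[...,0]-.592)<.04)&(abs(C[...,1]+.017)<.04)]).size)
import sys
a=cv2.resize(im[130:250,215:325],(420,458),interpolation=2); b=cv2.resize(im2[140:240,215:305],(380,458),interpolation=2)
cv2.imwrite(f"pics/{sys.argv[1]}.png",np.hstack([a,b]))
E
python3 chk.py p1
```

```text
[ 0.50960599 -0.01739702  0.11475984] [-0.71087243  0.47582948 -0.7305932 ] 48.868675231933594 7.925
top 81 mid [ 0.6183 -0.0184  0.1248] [0.0179 0.0538 0.0109] medz 0.1243 slopes [0.06  0.013 0.124]
 blade 26 [ 0.6479 -0.0247  0.1106]
 dish z pts 0
side 397 mid [ 0.5916 -0.0179  0.1206] [0.0691 0.0721 0.0129] medz 0.1233 slopes [0.019 0.036 0.123]
 blade 19 [ 0.6472 -0.0277  0.1096]
 dish z pts 263
```

View pics/p1.png

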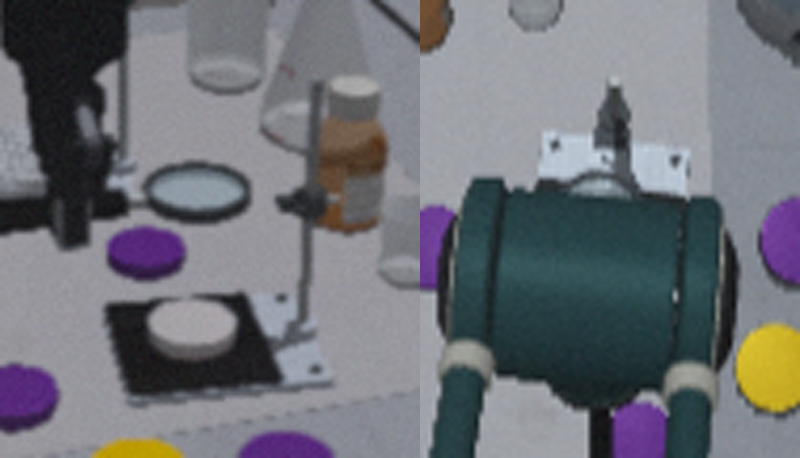

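The lens at (197,190) is right over the dish and still about 11 mm above the blade's height, with a clear gap to the blade at (280,200). I'll lower it the rest of the way.

Request:
carry_out:
  series: "0 0.001 -0.006 0; 0 0 -0.0056 0; 0 0 0 0; 0 0 0 0; 0 0 0 0; 0 0 0 0; 0 0 0 0; 0 0 0 0"

```text
time: 8.93
tool_pos: [0.5092, -0.0164, 0.1027]
tcp_rot: [3.141, 0.026, 0.0]
wrist_force: [-1.3, -0.3, -1.6]
width: 0.179
grip_force: 48.9
```

```bash
python3 chk.py p2; python3 - <<'E'
from h import *
D=eyes.read_camera("side"); im=D[0].astype(int); C=cloud("side",D[1])
w=(im.min(2)>100)&(C[...,2]>.0)&(C[...,2]<.035)&(abs(C[...,1]+.02)<.06)&(C[...,0]<.635)&(C[...,0]>.53)
n,l,s,c=cv2.connectedComponentsWithStats(w.astype(np.uint8)); j=1+s[1:,4].argmax(); print("dish",s[j],c[j],at_z("side",[c[j]],.0225))
z=[]
for _ in range(6): eyes.read_camera("side"); z.append(bot.read_state()["tool_pos"])
print(np.mean(z,0))
# predicted lens rim at hypothesised pose vs image
a=np.linspace(0,2*np.pi,200); t=np.mean(z,0)
for zz in (.104,.107,.1095,.112):
    P=np.concatenate([np.c_[.592+.035*np.cos(a),-.017+.035*np.sin(a),0*a+zz+h] for h in(-.005,.005)]); q=proj("side",P); print(zz,q.min(0).round(1),q.max(0).round(1))
m=(D[1]>0)&(abs(C[...,1]+.017)<.045)&(C[...,0]>.5566)&(C[...,0]<.632)&(abs(C[...,2]-.1095)<.02)
v=np.argwhere(m)[:,::-1]; print("seen",v.min(0),v.max(0))
E
```

```text
[ 0.50919457 -0.01632899  0.10268054] [ 0.07990787 -0.07804143 -0.80227196] 48.86836767196655 9.025
top 85 mid [ 0.6181 -0.0169  0.1126] [0.0181 0.0514 0.0102] medz 0.1127 slopes [0.007 0.043 0.113]
 blade 26 [ 0.648  -0.0247  0.1101]
 dish z pts 0
side 397 mid [ 0.5915 -0.0158  0.1096] [0.0698 0.0729 0.0116] medz 0.1111 slopes [0.011 0.035 0.111]
 blade 19 [ 0.6473 -0.028   0.1093]
 dish z pts 262
dish [254 207  23  14 242] [264.8553719 214.0661157] [[ 0.59171999 -0.01519254  0.0225    ]]
[ 0.50919929 -0.01633133  0.10267749]
0.104 [251.5 177.6] [280.4 195. ]
0.107 [251.5 176.5] [280.5 193.9]
0.1095 [251.5 175.6] [280.5 193. ]
0.112 [251.5 174.7] [280.5 192. ]
seen [252 176] [280 192]
```

View pics/p2.png

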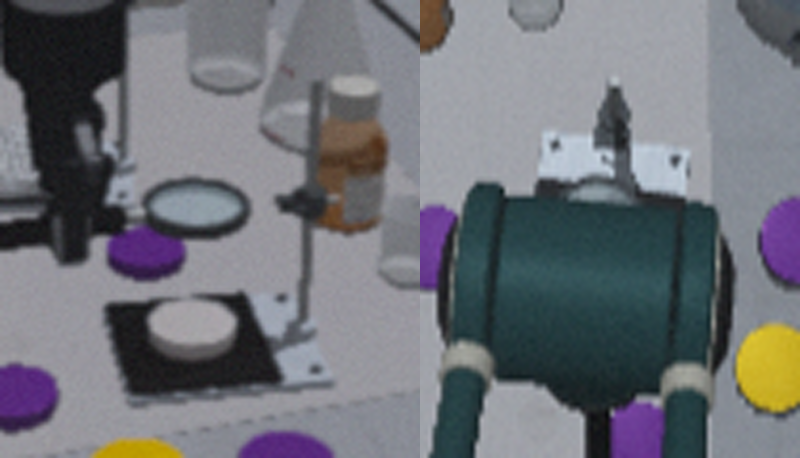

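The rim seen in the side picture fits a lens height of 0.1095, level with the blade at (285,200) and centred over the dish. The dish and pointer have not moved, so I'm handing in.

```bash
python3 -c "
from workcell import bot
print(bot.finish_job())"
```

```text
the job is handed in; nothing more can be done
None
```

I handed the job in with the loupe held still and level, centred over the dish on the right stand, with its lens at about 0.1095 m, within about 1 mm of the mark_b blade height I measured.

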